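# Latch a drive sled into the copying dock

### The arm

A 7-joint arm with a two-finger parallel gripper is mounted at the origin on the work surface. World frame = base frame: x ahead of the robot, y to its left, z up, the work surface at z = 0. Lengths are in m, angles in rad, forces in N, time in s.
With the tool pointing down it reaches from about 0.35 to 0.9 m from the base axis. Payload 8.1 kg.
Tool frame: the origin (TCP) lies between the finger pads; the fingertips stand 25 mm ahead of it and the grasp point (between the pads) lies 6 mm ahead of it; z points along the fingers, y is the line along which they close (so a half turn about z gives the same grasp; the last joint's range is limited). The gripper opens to 85 mm and grips with 20 to 120 N. Pads are 22 mm wide; open, the fingers measure 114 mm over their backs; the gripper's body (76 mm by 85 mm) begins 54 mm behind the grasp point. The pads swing forward as they close: fully open they stand 13 mm farther back than shut.
Start: joints at [-1.335, 0.434, 0.025, 1.573, -0.012, 1.134, -0.075], TCP at [0.208, 0.589, 0.256] pointing down, gripper open.
Joint ranges: [-2.62, 2.62], [-0.44, 2.09], [-1.27, 1.32], [0.08, 2.57], [-1.32, 4.46], [0.12, 2], [-2.74, 2.74]. Speed limits (rad/s): [2.22, 2.22, 3.01, 3.01, 3.14, 3.14, 3.14].

### API

Orientations are given as [roll, pitch, yaw] about the fixed x, y, z axes, in that order (R = Rz(yaw) Ry(pitch) Rx(roll)).
In Python, from bench import bot gives the robot as it stands.
- The arm moves only by the tool servo_tool, never from a script. Its argument "series" is a list of rows, each a list of 7 numbers: the shift along the tool's x, y, z in m, then the turn, a rotation vector about the tool's x, y, z in rad, then the opening, from -1 (shut) to 1 (fully open). In form: [[tx, ty, tz, wx, wy, wz, hand], ...]. A call has 1 to 10 rows; each row is the pose to reach, as a shift and turn from the pose commanded when the call began, along the tool's axes at that moment; what a row does not reach only later rows make up. A row lasts 1/12 s, in which the tool goes at most 41.7 mm and 7.16 degrees, less where a joint would pass 70% of its speed; a pose out of reach is approached as far as the arm can. A call with a gripper value outside its range is refused whole. The fingers move at their own pace and stop on an object; "squeeze" is the grip in N (left out, the last holds). Time passes only in rows, so rows that repeat a pose let the fingers close. It gives the time, the measured TCP pose, the force, the opening and the grip force at its end, in the units of the state.
- bot.sense(): the state, without advancing time (a new reading comes with each control period).
- bot.get_image(name): name is "scene" or "top" or "wrist"; returns a dict with "color" (384x512x3 uint8, red, green, blue), "range_z" (384x512 float32, m along the optical axis (not along the pixel's ray), 0 where there is no reading), "K" (3x3 intrinsics, pixels), "k1" (the pictures are not rectified: a ray, as slopes to the right and down, at radius r is drawn at 1 + k1 r^2 times it, then the intrinsics apply), "rvec" (rotation vector, rad) and "tvec" (3), from world to camera coordinates, as OpenCV has them; the wrist camera has in their place "hand_eye" (4x4, takes a point from camera to tool coordinates, whose origin is the TCP and whose axes are the flange's). Camera axes: x right, y down, z forward; pixel columns grow to the right and rows downward; lengths in m; the calibration is good to about 2 mm. A picture is of the moment at which its call begins: read the wrist's pose just before it.
- bot.job_done(): hands the job in; it is judged then, once.
The state is a dict: "clock": time; "q": joint angles; "joint_velocities": joint speeds; "joint_torque": joint torques, N m; "tool_pos": TCP position; "eef_rot": TCP orientation; "wrist_force": force on the tool from outside, world axes, zero at the start; "moment": the same for the moment, N m; "opening": finger opening in m; "grasp_force": force on a finger pad.
Only numpy, scipy, OpenCV 4.12 (cv2) and the standard library are available. Lean on these libraries where they do the work, as an engineer would, in place of code of your own. Each camera call takes 0.05 s, during which the arm holds its last target. There are 200 camera calls.

### The job

Take the black drive sled by its orange grip from the blue mat, lay it flat in the mouth of the dock's guides and slide it in, so that its own nose lifts the yellow gravity catch, until the catch drops behind the sled and holds it against the sprung connector; then let go. Never touch the catch with the gripper, and press gently: the connector must never take more than 22 N. Leave the other things on the bench where they are.

Things in the scene. Friction and masses are not known exactly. Their poses are not given: they have to be found in the camera images.
- sled: Loose drive sled, about 0.19 to 0.33 kg. Origin under the centre of its black tray, x to its nose, z up. Tray 80 mm long (x -40 to 40), 64 wide, 24 high, silver plate on top; the foremost 8 mm is only 56 wide and 20 high. Behind the tail a flat steel stem, 20 wide, 8 high, leads to the orange grip. It lies flat on the mat (3 mm thick), nose away from the robot.
- sled_grip (a point): Middle of the top of the sled's upright orange grip: 22 mm long along the sled's x, 16 mm wide across it, 52 mm high from the sled's underside, centred 120 mm behind the sled's origin. 25 mm or more is free on either side of it.
- sled_nose (a point): Middle of the lower edge of the sled's nose, 40 mm ahead of its origin.
- dock: Fixed dock. Origin on the bench under the mouth of its guides; x is the way in, within 0.3 rad of straight away from the robot. Grey floor 6 mm thick, x -115 to 245. Aluminium rails 14 mm high on it taper in from 84 to 68 mm apart over x 10 to 50, then run parallel. Before x 10 there are none. A sled laid with its origin over the dock's has its nose in the taper, clear of the catch.
- dock_guides (a point): On the dock floor where the taper ends and the rails become parallel (dock x = 50 mm). A blue head, 98 mm wide, top 50 mm above the bench, is clamped over the rails; its place along x is not measured and varies +-12 mm. Its front edge is at dock x 65 +-12; 10 mm further the catch's hinge pin, 42 mm above the bench. A clear hood covers the bay behind the catch.
- dock_bay (a point): On the dock floor at dock x = 100 mm. As the sled slides in, its origin is, in dock x, at about 57 when its nose starts to lift the catch, 152 when it meets the connector, 160 when the catch drops behind its tail, 164 when the connector bottoms: all +-12 together with the head. So feel for the 4 mm between drop and bottom. Home, the grip is about 40 mm short of the hinge pin.
- catch (a joint): Yellow gravity catch, rad: 0 down at its stop, its tip 11 mm over the dock floor and 40 mm inwards of its pin (clears the stem, blocks the tray); about 0.3 riding on the sled; 0 again once dropped behind the tail. Swings up freely to 1.0, falls by its own weight (0.2 kg). Takes 1 to 4 N of push to lift; the sled's sliding friction is 1 to 4 N.
- connector (a joint): Travel of the black sprung connector at the far end of the bay, m: 0 free, 0.012 bottomed hard. It pushes the sled back with 2 N at first touch, 5.6 N just before bottoming, then steeply more. Latched and let go: about 0.004 to 0.009.
- bare_drive: Loose silver bare drive, 70 x 100 x 7 mm, flat on the mat beyond the sled; leave alone. Origin under its centre.
- battery: Loose flat black battery, 45 x 60 x 8 mm, on the mat beyond the sled; leave alone. Origin under its centre.
- cup: Black cup, 76 mm across, 95 mm high; leave alone. Origin under its centre.
- mouse: Black computer mouse, 105 x 60 x 24 mm; leave alone. Origin under its centre.
- multimeter: Blue multimeter lying on its back, 190 x 90 x 45 mm; leave alone. Origin under its centre.
- circuit_board: Green circuit board, 140 x 80 x 6 mm; leave alone. Origin under its centre.
- screwdriver: Screwdriver lying on the bench; leave alone.
There are look-alikes about, which are no part of the job. Leave any purple look-alike of the part that bears catch alone.

How it is judged:
By the outcome, as a careful person would: the job done as asked, in the order asked, and still so for the second after the job is handed in, with the robot touching nothing.
It also fails if it takes over 69 s, if anything falls off the work surface, if the arm or the gripper's body presses on something with over 40 N, if the wrist force passes 120 N, or if a joint passes its speed limit or range.

## Working session

There is one attempt and no reset: what is moved stays moved. The work goes in short steps, Python scripts to look and compute and a tool call to move; the robot and the scene stay as the last step left them, time stands still between calls to the robot, and variables do not carry over. Pictures are saved under pics/ and viewed, at most 10 in all, crops included, and the job is handed in when it is done.

Besides the shell and the picture viewer there is one more tool, called after "Emit:" as a command line: name --pt "numbers of a row" for each row, then --argument value for the rest. servo_tool: Moves the arm, as the interface text tells. Its arguments: {"type":"object","properties":{"series":{"type":"array"},"squeeze":{"type":"number"}},"required":["series"]}

```bash
mkdir -p pics; ls; cat > h.py <<'E'
import numpy as np,cv2
from bench import bot
from scipy.spatial.transform import Rotation as R
def cam(name):
    s=bot.sense(); d=bot.get_image(name)
    if 'hand_eye' in d:
        T=np.eye(4);T[:3,:3]=R.from_euler('xyz',s['eef_rot']).as_matrix();T[:3,3]=s['tool_pos']
        W=T@np.array(d['hand_eye'])
    else:
        M=cv2.Rodrigues(np.array(d['rvec'],float))[0];W=np.eye(4);W[:3,:3]=M.T;W[:3,3]=-M.T@np.array(d['tvec']).ravel()
    d['W']=W;return d
def ray(d,uv):
    D=np.array([d['k1'],0,0,0,0],float)
    p=cv2.undistortPoints(np.array(uv,float).reshape(-1,1,2),np.array(d['K'],float),D).reshape(-1,2)
    return np.c_[p,np.ones(len(p))]
def onplane(d,uv,z):
    r=ray(d,uv)@d['W'][:3,:3].T;c=d['W'][:3,3];return c+r*((z-c[2])/r[:,2])[:,None]
def cloud(d):
    h,w=d['range_z'].shape;u,v=np.meshgrid(np.arange(w),np.arange(h))
    r=ray(d,np.c_[u.ravel(),v.ravel()])*d['range_z'].reshape(-1,1)
    return (r@d['W'][:3,:3].T+d['W'][:3,3]).reshape(h,w,3)
def save(d,n,crop=None,k=1):
    im=d['color'][...,::-1]
    if crop: im=im[crop[1]:crop[3],crop[0]:crop[2]]
    cv2.imwrite('pics/'+n,cv2.resize(im,None,fx=k,fy=k,interpolation=cv2.INTER_CUBIC))
E
python3 - <<'E'
from h import *
import pickle
S=bot.sense();print({k:np.round(v,3).tolist() for k,v in S.items()})
a=cam('top');b=cam('scene');pickle.dump((a,b),open('i.pkl','wb'))
im=np.hstack([a['color'],b['color']])
save(a,'top.png',None,1.5);save(b,'scene.png',None,1.5)
print(a['W'],b['W'],a['k1'],a['K'])
E
```

```text
pics
{'clock': 0.0, 'q': [-1.335, 0.435, 0.025, 1.574, -0.012, 1.134, -0.075], 'joint_velocities': [-0.001, 0.001, 0.0, 0.002, 0.0, 0.001, 0.002], 'joint_torque': [-0.001, -67.05, 1.024, -31.62, 0.016, 0.012, -0.0], 'tool_pos': [0.208, 0.589, 0.255], 'eef_rot': [-3.14, 0.0, 2.803], 'wrist_force': [-1.098, 0.772, 0.588], 'moment': [-0.041, 0.005, 0.026], 'grasp_force': 0.0, 'opening': 0.086}
[[-0.00818888 -0.99526242  0.09687962  0.45160096]
 [-0.99994337  0.00880877  0.00597261  0.09916669]
 [-0.00679771 -0.09682523 -0.99527819  1.32131131]
 [ 0.          0.          0.          1.        ]] [[-0.76248015  0.37478848 -0.52740651  1.18002296]
 [ 0.646557    0.47191629 -0.59938223  0.81412483]
 [ 0.02425017 -0.79801542 -0.60214892  0.79108108]
 [ 0.          0.          0.          1.        ]] 0.03306675091595829 [[376.13017622   0.         257.62324289]
 [  0.         376.13017622 197.05669086]
 [  0.           0.           1.        ]]
```

View pics/top.png

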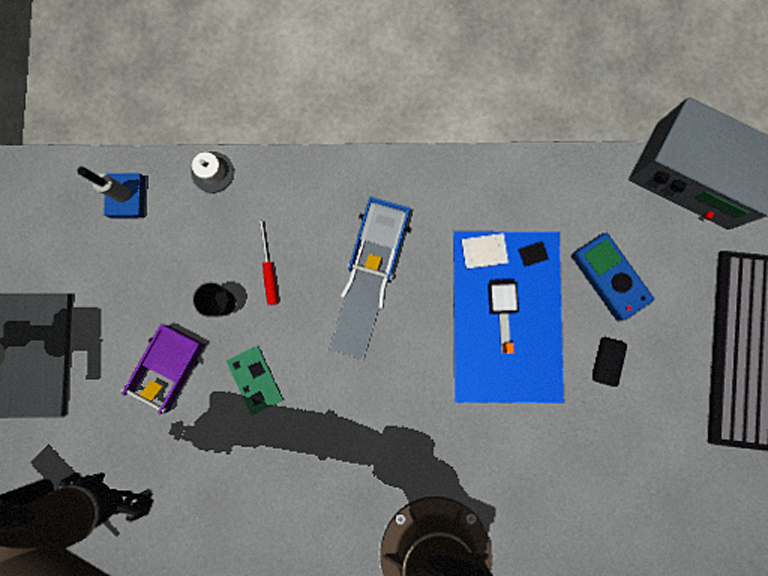

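View pics/scene.png

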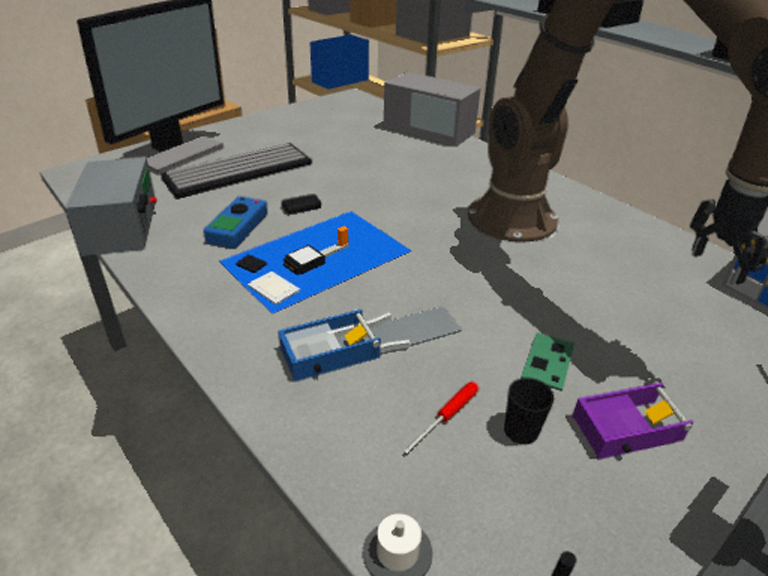

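The top view shows the sled on the mat, with its tray at (503,297) and its orange grip at (508,348) in 1.5x pixels. The blue dock with the yellow catch is at (375,250), with its floor front at (348,357). The purple dock at (165,365) is the look-alike. The blue one fits because it has a blue head and clear hood and points away from the robot.

```bash
python3 - <<'E'
from h import *
import pickle
a,b=pickle.load(open('i.pkl','rb'))
hsv=cv2.cvtColor(a['color'],cv2.COLOR_RGB2HSV);P=cloud(a)
def blob(m,box,n):
    k=np.zeros_like(m);x0,y0,x1,y1=box;k[y0:y1,x0:x1]=m[y0:y1,x0:x1]
    c=max(cv2.findContours(k,0,2)[0],key=cv2.contourArea);r=cv2.minAreaRect(c)
    z=np.median(P[k>0][:,2]);print(n,r,'z',z.round(3));return c,r,k
org=cv2.inRange(hsv,(5,150,120),(20,255,255));c,r,k=blob(org,(320,220,350,245),'grip')
print('grip top',onplane(a,r[0],.055),P[k>0].max(0),np.median(P[k>0],0))
wh=cv2.inRange(hsv,(0,0,170),(180,60,255));c,r,k=blob(wh,(322,180,352,212),'plate')
q=onplane(a,cv2.boxPoints(r),.027);print(onplane(a,r[0],.027),q)
s=cv2.inRange(hsv,(90,100,60),(130,255,255));c,r,k=blob(s,(225,120,285,215),'head');print(onplane(a,r[0],.05),onplane(a,cv2.boxPoints(r),.05))
ye=cv2.inRange(hsv,(18,120,100),(32,255,255));c,r,k=blob(ye,(235,160,265,190),'catch');print(onplane(a,r[0],.04))
# dock floor by height
Z=P[...,2];save(a,'crop.png',(200,120,360,260),5)
for v in range(130,245,6): print(v,(Z[v,215:285:3]*1000).round().astype(int))
E
```

```text
grip ((339.0, 231.0), (6.0, 4.0), 90.0) z 0.055
grip top [[ 0.45847425 -0.16428387  0.055     ]] [ 0.46906362 -0.15630986  0.06101452] [ 0.45845964 -0.16456978  0.05495593]
plate ((335.5, 198.0), (16.0, 15.0), 90.0) z 0.028
[[ 0.57194579 -0.16146574  0.027     ]] [[ 0.59993338 -0.1364366   0.027     ]
 [ 0.59945684 -0.18802512  0.027     ]
 [ 0.54409657 -0.18635657  0.027     ]
 [ 0.54452623 -0.13497954  0.027     ]]
head ((252.55274963378906, 158.59596252441406), (28.965280532836914, 50.65052032470703), 16.189208984375) z 0.05
[[0.70801245 0.12309824 0.05      ]] [[0.63846459 0.19515429 0.05      ]
 [0.80750469 0.14604615 0.05      ]
 [0.77814898 0.05037047 0.05      ]
 [0.60985089 0.10046292 0.05      ]]
catch ((248.10003662109375, 174.20001220703125), (8.538147926330566, 9.17060375213623), 18.43494987487793) z 0.033
[[0.65568165 0.13899786 0.04      ]]
130 [ 2 -1  6  1  0 -2 -3  0 -1  3  4  3  1 -1  1  2  0  4  3 -1  4  1  3 -4]
136 [   5    5    1   -1 1321    4    5    1    0    3   50   41   39   45
   49 1321   50    1    0    1    0    2   -3    1]
142 [ 0  4  5  1 -2  0  1  
[... 774 characters left out ...]
 0 -1  3 -2  7 -1  1 -3 -6]
202 [ 0  1 -2  4  4  5  8  5  3  6  9  9  4 20 -2  0  1  2  5  0 -5 -3 -1  1]
208 [-2  0  2  3  5  5  7  9  7  9  3  7  7 -1  3 -1 -5 -3 -1  1  3  2 -1  0]
214 [-3  2  2 -2  8  9  3  7  3  8  4  3 -2  0  1  2 -4  0  2 -2  2 -2  1 -1]
220 [   2   -1    1   12    4   10    5   10    7    8    5    5    2    1
    3   -2    2 1321    1   -2   -1   -4    0   -1]
226 [ 0  0  1  7  2  2 -1  2  7  6  8 -4 -4  1 -1  0 -2 -3 -1  3  8  0 -1  2]
232 [ 1 -1  5  6  7  5  7  6  5  4  6 -1 -4  1 -1 -4 -6  0 -2 -5  1  4  1  0]
238 [-1  3  5  1  0 -2  4  4  9 11  2  6  3  1 -1 -1  0  0  0  1 -3  0  2  3]
244 [ 1  0 -2  0  6  0 -3  4  0  2  4  3  1  6  0  4  0  2 -1  6 -1  5  1  2]
```

View pics/crop.png

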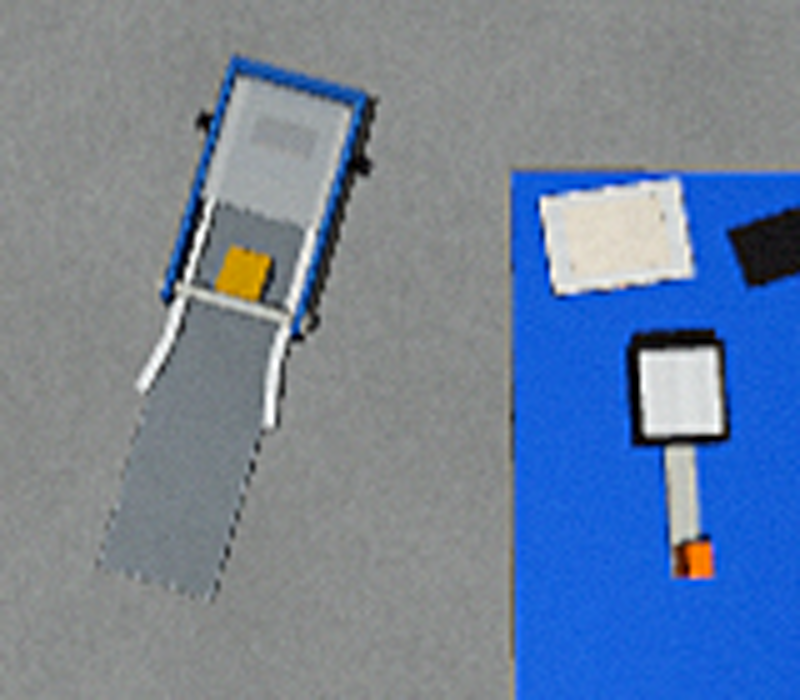

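The enlarged crop confirms the target: the blue-head dock with its grey floor, white rails and yellow catch at crop (243,272), and the sled's grip at (697,559). First I'll look at the dock with the wrist camera.

```bash
cat >> h.py <<'E'
def plan(p,yaw,s=None):
    s=s or bot.sense();R0=R.from_euler('xyz',s['eef_rot']);R1=R.from_euler('xyz',[np.pi,0,yaw])
    print('shift',R0.inv().apply(np.array(p)-s['tool_pos']).round(4),'turn',(R0.inv()*R1).as_rotvec().round(4),'at',np.round(s['tool_pos'],4),np.round(s['eef_rot'],4),'F',np.round(s['wrist_force'],1),'t',s['clock'])
E
python3 -c "
from h import *
plan([.47,.17,.36],2.859);print(np.round(bot.get_image('wrist')['hand_eye'],3))"
```

```text
shift [-0.3868 -0.3082 -0.1039] turn [-0.0014  0.0001 -0.0563] at [0.2076 0.5891 0.2556] [-3.1402e+00  1.0000e-04  2.8027e+00] F [-1.   1.2 -0.1] t 0.1
[[-0.001 -0.948 -0.318  0.081]
 [ 1.    -0.001  0.001  0.   ]
 [-0.001 -0.318  0.948 -0.117]
 [ 0.     0.     0.     1.   ]]
```

Emit:
servo_tool --pt "-0.39 -0.31 -0.1 0 0 -0.056 1" --pt "-0.39 -0.31 -0.1 0 0 -0.056 1" --pt "-0.39 -0.31 -0.1 0 0 -0.056 1" --pt "-0.39 -0.31 -0.1 0 0 -0.056 1" --pt "-0.39 -0.31 -0.1 0 0 -0.056 1" --pt "-0.39 -0.31 -0.1 0 0 -0.056 1" --pt "-0.39 -0.31 -0.1 0 0 -0.056 1" --pt "-0.39 -0.31 -0.1 0 0 -0.056 1" --pt "-0.39 -0.31 -0.1 0 0 -0.056 1" --pt "-0.39 -0.31 -0.1 0 0 -0.056 1"

```text
clock: 0.98
tool_pos: [0.4254, 0.2414, 0.3387]
eef_rot: [3.141, -0.0, 2.859]
wrist_force: [1.6, 0.3, 0.3]
opening: 0.0851
grasp_force: 0.0
```

```bash
python3 -c "
from h import *
plan([.47,.17,.36],2.859)"
```

```text
shift [-0.0628 -0.0561 -0.0213] turn [ 0.0002 -0.0001 -0.0002] at [0.4254 0.2414 0.3387] [ 3.1414e+00 -1.0000e-04  2.8588e+00] F [1.6 0.3 0.3] t 0.9833
```

Emit:
servo_tool --pt "-0.055 -0.055 -0.02 0 0 0 1" --pt "-0.055 -0.055 -0.02 0 0 0 1" --pt "-0.055 -0.055 -0.02 0 0 0 1" --pt "-0.055 -0.055 -0.02 0 0 0 1" --pt "-0.055 -0.055 -0.02 0 0 0 1"

```text
clock: 1.4
tool_pos: [0.4619, 0.1757, 0.358]
eef_rot: [3.141, -0.001, 2.859]
wrist_force: [0.6, 0.7, -0.4]
opening: 0.0855
grasp_force: 0.0
```

```bash
python3 - <<'E'
from h import *
import pickle
d=cam('wrist');pickle.dump(d,open('w1.pkl','wb'));save(d,'w1.png',None,1.5)
plan([.42,-.16,.3],3.16)
E
```

```text
shift [-0.0535 -0.3347  0.0578] turn [ 0.     -0.001  -0.2996] at [0.4615 0.1764 0.3578] [-3.1415e+00 -1.0000e-03  2.8604e+00] F [-0.5 -0.3 -0.5] t 1.45
```

View pics/w1.png

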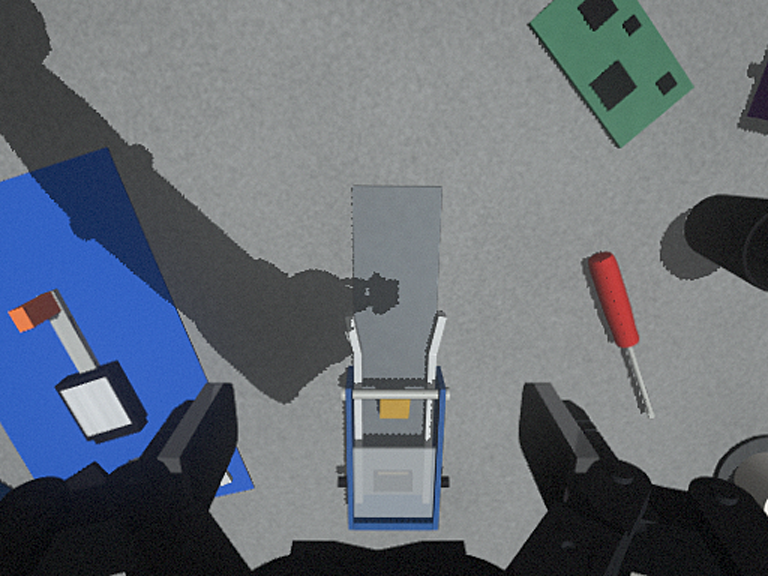

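The wrist view shows the dock floor's front corners at (352,186) and (442,186) in 1.5x pixels. The rail mouth tips are at (352,318) and (441,316), the pin at y≈394, and the yellow catch at (394,408). Next I'll convert the corners to world positions.

```bash
python3 - <<'E'
from h import *
import pickle
d=pickle.load(open('w1.pkl','rb'));P=cloud(d)
g=cv2.cvtColor(d['color'],cv2.COLOR_RGB2GRAY).astype(float);hsv=cv2.cvtColor(d['color'],cv2.COLOR_RGB2HSV)
# floor: bluish-grey saturation mask
m=cv2.inRange(hsv,(95,20,60),(125,70,200));k=np.zeros_like(m);k[110:250,215:310]=m[110:250,215:310]
k=cv2.morphologyEx(k,2,np.ones((3,3)))
c=max(cv2.findContours(k,0,2)[0],key=cv2.contourArea);print('floor bbox',cv2.boundingRect(c))
L=[];Rr=[]
for v in range(130,180,4):
    u=np.where(k[v])[0]; L.append((u.min()-.5,v));Rr.append((u.max()+.5,v))
l=onplane(d,L,.006);r=onplane(d,Rr,.006);mid=(l+r)/2
print('width',np.linalg.norm(l-r,axis=1).round(4))
for e in(l,r,mid):
    f=np.polyfit(e[:,0],e[:,1],1);print('yaw',np.arctan(f[0]),f)
T=[(u,np.where(k[115:200,u])[0].min()+115-.5) for u in range(240,292,4)]
t=onplane(d,T,.006);print('front',t.mean(0),t[[0,-1]])
blue=cv2.inRange(hsv,(100,120,60),(125,255,255));k=np.zeros_like(blue);k[240:360,225:305]=blue[240:360,225:305]
c=max(cv2.findContours(k,0,2)[0],key=cv2.contourArea);q=cv2.boxPoints(cv2.minAreaRect(c));print('head',q,onplane(d,q,.05))
ye=cv2.inRange(hsv,(18,120,80),(32,255,255));ys,xs=np.where(ye[255:290,240:290]);print('catch',xs.min()+240,xs.max()+240,ys.min()+255,ys.max()+255,np.median(P[255:290,240:290][ye[255:290,240:290]>0],0))
print('pin',onplane(d,[(395/1.5,394/1.5)],.042))
E
```

```text
floor bbox (266, 182, 22, 14)Traceback (most recent call last):
  File "<stdin>", line 11, in <module>
    return umr_minimum(a, axis, None, out, keepdims, initial, where)
ValueError: zero-size array to reduction operation minimum which has no identity
```

Emit:
servo_tool --pt "-0.053 -0.335 0.06 0 0 -0.3 1" --pt "-0.053 -0.335 0.06 0 0 -0.3 1" --pt "-0.053 -0.335 0.06 0 0 -0.3 1" --pt "-0.053 -0.335 0.06 0 0 -0.3 1" --pt "-0.053 -0.335 0.06 0 0 -0.3 1" --pt "-0.053 -0.335 0.06 0 0 -0.3 1" --pt "-0.053 -0.335 0.06 0 0 -0.3 1" --pt "-0.053 -0.335 0.06 0 0 -0.3 1" --pt "-0.053 -0.335 0.06 0 0 -0.3 1" --pt "-0.053 -0.335 0.06 0 0 -0.3 1"

```text
clock: 2.28
tool_pos: [0.4184, -0.1639, 0.2975]
eef_rot: [-3.141, -0.002, -3.128]
wrist_force: [-0.1, -0.3, -0.1]
opening: 0.0853
grasp_force: 0.0
```

```bash
python3 - <<'E'
from h import *
import pickle
d=cam('wrist');pickle.dump(d,open('w2.pkl','wb'));save(d,'w2.png',None,1.5)
plan([.42,-.16,.3],3.16)
E
```

```text
shift [-0.0008  0.0016 -0.0023] turn [ 0.0001 -0.0013 -0.0028] at [ 0.4192 -0.1616  0.2977] [ 3.1415e+00 -1.3000e-03 -3.1260e+00] F [-0.6 -0.  -0.9] t 2.3333
```

View pics/w2.png

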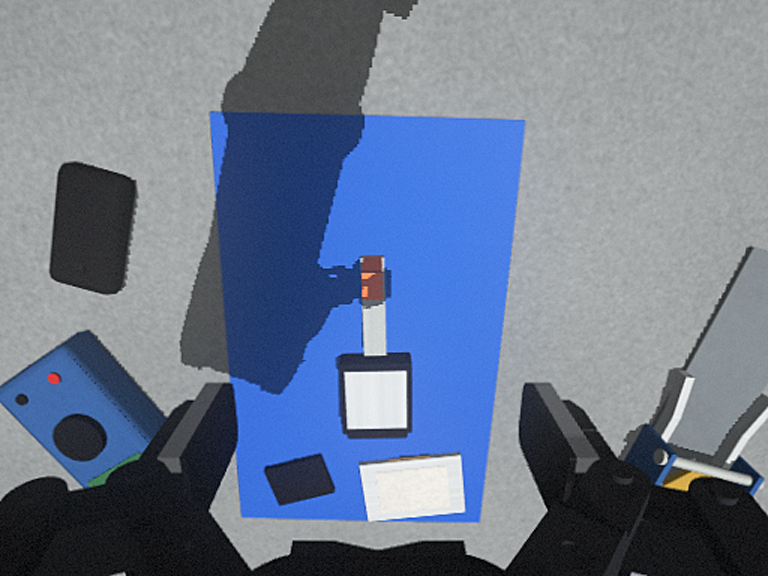

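The sled's plate is at (376,400) and its grip at (372,280) in 1.5x pixels. The stem runs straight between them, and the battery and bare drive lie beyond.

```bash
python3 - <<'E'
from h import *
import pickle
d=pickle.load(open('w1.pkl','rb'))
g=cv2.GaussianBlur(cv2.cvtColor(d['color'],cv2.COLOR_RGB2GRAY),(3,3),0).astype(float)
sat=cv2.GaussianBlur(d['color'][...,2].astype(float)-d['color'][...,0],(5,5),0)
gx=np.abs(cv2.Sobel(sat,-1,1,0));gy=np.abs(cv2.Sobel(sat,-1,0,1))
L=[(229+np.argmax(gx[v,229:241]),v) for v in range(130,178,3)];Q=[(288+np.argmax(gx[v,288:300]),v) for v in range(130,200,3)]
T=[(u,118+np.argmax(gy[118:130,u])) for u in range(240,290,3)]
for n,e in(('L',L),('R',Q),('T',T)):
    w=onplane(d,e,.006);x,y=(w[:,0],w[:,1]) if n!='T' else (w[:,1],w[:,0])
    f=np.polyfit(x,y,1);o=np.abs(np.polyval(f,x)-y)<.002;f=np.polyfit(x[o],y[o],1);print(n,f,np.arctan(f[0]),o.sum(),w.mean(0))
hsv=cv2.cvtColor(d['color'],cv2.COLOR_RGB2HSV)
blue=cv2.inRange(hsv,(100,120,60),(125,255,255));k=np.zeros_like(blue);k[240:360,225:305]=blue[240:360,225:305]
c=max(cv2.findContours(k,0,2)[0],key=cv2.contourArea);q=cv2.boxPoints(cv2.minAreaRect(c));print('head',onplane(d,q,.05)[:,:2])
# rail tips (white) rows 200-260 top z=20
wh=cv2.inRange(hsv,(0,0,190),(180,40,255))
rows=[]
for v in range(236,250,2):
    u=np.where(wh[v,228:304])[0]+228;rows.append((v,u.min(),u.max()))
print('rails',rows)
print('pin',onplane(d,[(395/1.5,394/1.5)],.042))
d=pickle.load(open('w2.pkl','rb'));P=cloud(d);hsv=cv2.cvtColor(d['color'],cv2.COLOR_RGB2HSV)
org=cv2.inRange(hsv,(0,120,60),(22,255,255));m=np.zeros_like(org);m[165:206,236:262]=org[165:206,236:262]
p=P[m>0];h=p[:,2]>.050;print('orange',m.sum()/255,h.sum(),p[h].min(0),p[h].max(0),np.median(p[h],0))
us=[np.where(m[v])[0] for v in range(172,202,3)];print([(u.min(),u.max()) for u in us if len(u)])
uv=np.argwhere((m>0)&(P[...,2]>.05))[:,::-1];r=cv2.minAreaRect(uv.astype(np.float32));print(r,onplane(d,r[0],.055),onplane(d,cv2.boxPoints(r),.055)[:,:2])
wh=cv2.inRange(hsv,(0,0,170),(180,50,255));k=np.zeros_like(wh);k[238:292,225:277]=wh[238:292,225:277]
c=max(cv2.findContours(k,0,2)[0],key=cv2.contourArea);r=cv2.minAreaRect(c);print('plate',onplane(d,r[0],.027),onplane(d,cv2.boxPoints(r),.027)[:,:2])
gy=cv2.inRange(hsv,(0,0,120),(180,60,255))
S=[]
for v in range(208,234,3):
    u=np.where(gy[v,236:262])[0]+236;S.append((u.mean(),v))
w=onplane(d,S,.011);f=np.polyfit(w[:,0],w[:,1],1);print('stem',f,w[[0,-1]])
bk=cv2.inRange(hsv,(0,0,0),(180,255,60));k=np.zeros_like(bk);k[232:294,222:280]=(bk|wh)[232:294,222:280]
c=max(cv2.findContours(k,0,2)[0],key=cv2.contourArea);r=cv2.minAreaRect(c);print('tray',onplane(d,cv2.boxPoints(r),.027)[:,:2])
E
```

```text
L [-0.28733529  0.28464366] -0.2797976776945838 16 [0.47185623 0.14906271 0.006     ]
R [-0.29586179  0.37561935] -0.2876559623179993 24 [0.51250484 0.22398875 0.006     ]
T [0.31025046 0.38187476] 0.30083415245531464 17 [0.44392605 0.20000384 0.006     ]
head [[0.61167106 0.10181024]
 [0.63823533 0.19247576]
 [0.80606537 0.15173559]
 [0.77610325 0.05008854]]
rails [(236, np.int64(236), np.int64(290)), (238, np.int64(236), np.int64(290)), (240, np.int64(236), np.int64(290)), (242, np.int64(236), np.int64(290)), (244, np.int64(236), np.int64(289)), (246, np.int64(236), np.int64(289)), (248, np.int64(236), np.int64(289))]
pin [[0.63532988 0.14425807 0.042     ]]
orange 63.0 63 [ 0.44629815 -0.17520961  0.05313   ] [ 0.46729036 -0.16497498  0.05631343] [ 0.45749704 -0.17283162  0.05444092]
[(np.int64(241), np.int64(246)), (np.int64(241), np.int64(244)), (np.int64(241), np.int64(244)), (np.int64(242), np.int64(247))]
((245.5, 190.5), (17.0, 9.0), 90.0) [[ 0.45654339 -0.1700007   0.055     ]] [[ 0.44646919 -0.17516566]
 [ 0.44634116 -0.16497453]
 [ 0.46679097 -0.16474725]
 [ 0.46692174 -0.17511411]]
plate [[ 0.57187679 -0.16370737  0.027     ]] [[ 0.54382703 -0.19015426]
 [ 0.54316911 -0.13788803]
 [ 0.60123179 -0.13608531]
 [ 0.60191886 -0.19067487]]
stem [ 0.02054838 -0.17620999] [[ 0.49509874 -0.16593254  0.011     ]
 [ 0.52953843 -0.16491508  0.011     ]]
tray [[ 0.54384457 -0.19146132]
 [ 0.54316911 -0.13788803]
 [ 0.60283151 -0.13603532]
 [ 0.60353863 -0.19205639]]
```

```bash
python3 -c "
from h import *
plan([.4575,-.166,.047],np.pi+.02)"
```

```text
shift [-0.0385 -0.005   0.2506] turn [ 0.0001 -0.0013 -0.0044] at [ 0.4192 -0.1616  0.2977] [ 3.1415e+00 -1.3000e-03 -3.1260e+00] F [-0.6 -0.  -0.9] t 2.3333
```

Emit:
servo_tool --pt "-0.0385 -0.005 0.1 0 0.001 -0.004 1" --pt "-0.0385 -0.005 0.1 0 0.001 -0.004 1" --pt "-0.0385 -0.005 0.1 0 0.001 -0.004 1" --pt "-0.0385 -0.005 0.13 0 0.001 -0.004 1" --pt "-0.0385 -0.005 0.16 0 0.001 -0.004 1" --pt "-0.0385 -0.005 0.18 0 0.001 -0.004 1" --pt "-0.0385 -0.005 0.19 0 0.001 -0.004 1" --pt "-0.0385 -0.005 0.2 0 0.001 -0.004 1" --pt "-0.0385 -0.005 0.2 0 0.001 -0.004 1" --pt "-0.0385 -0.005 0.2 0 0.001 -0.004 1"

```text
clock: 3.17
tool_pos: [0.4588, -0.1649, 0.0987]
eef_rot: [3.141, -0.001, -3.119]
wrist_force: [0.2, -0.4, -0.4]
opening: 0.0854
grasp_force: 0.0
```

```bash
python3 - <<'E'
from h import *
plan([.4575,-.166,.047],np.pi+.02)
d=cam('wrist');hsv=cv2.cvtColor(d['color'],cv2.COLOR_RGB2HSV);P=cloud(d)
org=cv2.inRange(hsv,(0,120,40),(22,255,255))
m=(org>0)&(np.abs(P[...,2]-.055)<.006)&(np.abs(P[...,0]-.457)<.03)&(np.abs(P[...,1]+.166)<.03)
uv=np.argwhere(m)[:,::-1];r=cv2.minAreaRect(uv.astype(np.float32));print(len(uv),r,onplane(d,r[0],.055),onplane(d,cv2.boxPoints(r),.055)[:,:2])
save(d,'w3.png',None,1.2)
E
```

```text
shift [ 0.0013 -0.001   0.0517] turn [ 0.0003 -0.0006  0.0022] at [ 0.4588 -0.1649  0.0987] [ 3.1413e+00 -6.0000e-04 -3.1194e+00] F [ 0.2 -0.4 -0.4] t 3.1667
1071 ((244.0, 232.0), (40.0, 28.0), 90.0) [[ 0.45455088 -0.16869587  0.055     ]] [[ 0.44321521 -0.17616545]
 [ 0.44290719 -0.16155006]
 [ 0.46639736 -0.16089744]
 [ 0.46671925 -0.17615933]]
```

View pics/w3.png

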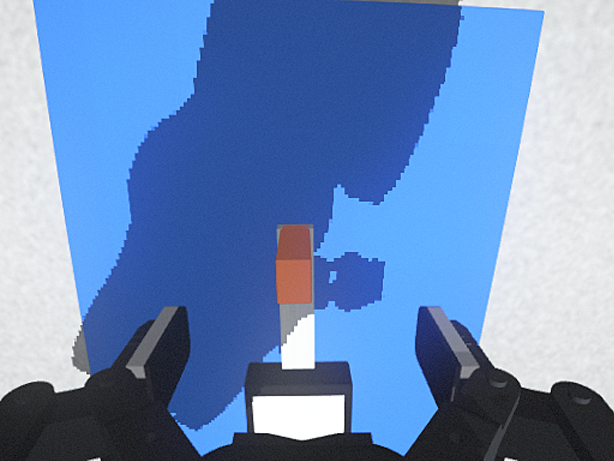

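The grip top is at (277–313, 260–303) in 1.2x pixels, upright and free on both sides. I'll go down and close on it.

Emit:
servo_tool --pt "0.0015 -0.0015 0.02 0 0 0.002 1" --pt "0.0015 -0.0015 0.035 0 0 0.002 1" --pt "0.0015 -0.0015 0.045 0 0 0.002 1" --pt "0.0015 -0.0015 0.0515 0 0 0.002 1" --pt "0.0015 -0.0015 0.0515 0 0 0.002 1" --pt "0.0015 -0.0015 0.0515 0 0 0.002 -0.2" --pt "0.0015 -0.0015 0.0515 0 0 0.002 -1" --pt "0.0015 -0.0015 0.0515 0 0 0.002 -1" --pt "0.0015 -0.0015 0.0515 0 0 0.002 -1" --pt "0.0015 -0.0015 0.0515 0 0 0.002 -1" --squeeze 50

```text
clock: 4.05
tool_pos: [0.457, -0.1671, 0.0472]
eef_rot: [-3.142, -0.0, -3.122]
wrist_force: [-0.2, -0.5, -0.5]
opening: 0.0255
grasp_force: 0.0
```

Emit:
servo_tool --pt "0 0 0 0 0 0 -1" --pt "0 0 0 0 0 0 -1" --pt "0 0 0 0 0 0 -1" --pt "0 0 0 0 0 0 -1" --pt "0 0 0 0 0 0 -1" --pt "0 0 0 0 0 0 -1"

```text
clock: 4.55
tool_pos: [0.4569, -0.1671, 0.0472]
eef_rot: [3.142, -0.001, -3.122]
wrist_force: [-0.8, 0.6, 5.1]
opening: 0.0158
grasp_force: 48.8
```

Emit:
servo_tool --pt "0 0 -0.005 0 0 0 -1" --pt "0 0 -0.015 0 0 0 -1" --pt "0 0 -0.03 0 0 0 -1" --pt "0 0 -0.05 0 0 0 -1" --pt "0 0 -0.07 0 0 0 -1" --pt "0 0 -0.085 0 0 0 -1" --pt "0 0 -0.095 0 0 0 -1" --pt "0 0 -0.095 0 0 0 -1" --pt "0 0 -0.095 0 0 0 -1" --squeeze 90

```text
clock: 5.3
tool_pos: [0.4569, -0.1669, 0.142]
eef_rot: [3.141, -0.0, -3.122]
wrist_force: [-0.1, 0.8, -2.9]
opening: 0.0146
grasp_force: 87.7
```

```bash
python3 - <<'E'
from h import *
plan([.4345,.2034,.14],2.8576);print(bot.sense()['moment'],bot.sense()['opening'])
E
```

```text
shift [0.0152 0.3707 0.0021] turn [ 1.000e-04 -2.000e-04  3.034e-01] at [ 0.4569 -0.1669  0.142 ] [ 3.1414e+00 -2.0000e-04 -3.1222e+00] F [-0.1  0.8 -2.9] t 5.3
[ 0.00134643  0.25212461 -0.02197326] 0.014623148601910269
```

Lifted, with about 2.9 N of weight held. I'll carry it to the dock mouth.

Emit:
servo_tool --pt "0 0.03 0 0 0 0.02 -1" --pt "0.002 0.065 0 0 0 0.05 -1" --pt "0.003 0.1 0 0 0 0.08 -1" --pt "0.004 0.135 0 0 0 0.11 -1" --pt "0.006 0.17 0 0 0 0.14 -1" --pt "0.008 0.205 0 0 0 0.17 -1" --pt "0.01 0.24 0 0 0 0.2 -1" --pt "0.012 0.275 0 0 0 0.23 -1" --pt "0.013 0.31 0 0 0 0.26 -1" --pt "0.014 0.34 0 0 0 0.285 -1"

```text
clock: 6.13
tool_pos: [0.4351, 0.1749, 0.1408]
eef_rot: [-3.14, -0.002, 2.875]
wrist_force: [0.4, -1.1, -2.5]
opening: 0.0148
grasp_force: 88.1
```

Emit:
servo_tool --pt "0 0.02 0 0 0 0.015 -1" --pt "0 0.025 0 0 0 0.018 -1" --pt "0 0.025 0 0 0 0.018 -1" --pt "0 0.025 0 0 0 0.018 -1" --pt "0 0.025 0 0 0 0.018 -1"

```text
clock: 6.55
tool_pos: [0.4425, 0.1949, 0.1413]
eef_rot: [-3.14, -0.002, 2.856]
wrist_force: [0.4, -0.3, -2.4]
opening: 0.0151
grasp_force: 88.1
```

```bash
python3 - <<'E'
from h import *
plan([.4345,.2034,.0502],2.8576)
d=cam('wrist');P=cloud(d);hsv=cv2.cvtColor(d['color'],cv2.COLOR_RGB2HSV)
wh=cv2.inRange(hsv,(0,0,120),(180,60,255))
m=((wh>0)&(P[...,2]>.075)).astype(np.uint8)
n,l,st,ce=cv2.connectedComponentsWithStats(m)
for i in range(1,n):
    if st[i,4]>100:
        p=P[l==i];print(st[i],np.median(p,0),np.percentile(p,5,0),np.percentile(p,95,0));A=np.c_[p[:,:2],np.ones(len(p))];print(np.linalg.lstsq(A,p[:,2],rcond=None)[0])
save(d,'w4.png',None,1.5)
t=cam('top');save(t,'t4.png',(200,120,300,260),5)
E
```

```text
shift [0.0099 0.006  0.0911] turn [-0.0018 -0.0017 -0.0017] at [0.4425 0.1949 0.1413] [-3.1398e+00 -1.7000e-03  2.8559e+00] F [ 0.4 -0.3 -2.4] t 6.55
```

View pics/w4.png

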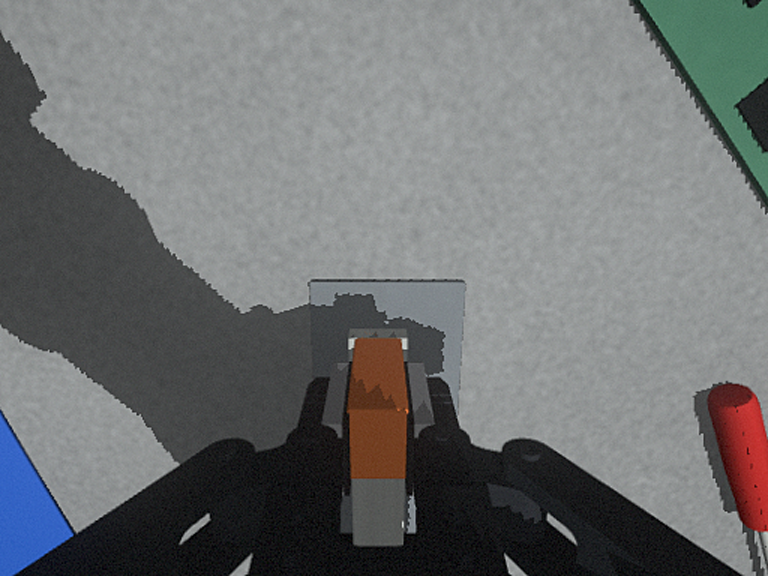

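The grip is held squarely, with the dock's front floor edge below it at (309–465, 281).

Emit:
servo_tool --pt "0.005 0.006 0.02 0 0.0015 -0.001 -1" --pt "0.01 0.006 0.04 0 0.0015 -0.001 -1" --pt "0.01 0.006 0.06 0 0.0015 -0.001 -1" --pt "0.01 0.006 0.07 0 0.0015 -0.001 -1" --pt "0.01 0.006 0.075 0 0.0015 -0.001 -1" --pt "0.01 0.006 0.075 0 0.0015 -0.001 -1" --pt "0.01 0.006 0.075 0 0.0015 -0.001 -1"

```text
clock: 7.23
tool_pos: [0.4355, 0.2049, 0.0673]
eef_rot: [-3.142, -0.002, 2.858]
wrist_force: [0.3, -0.4, -2.7]
opening: 0.0149
grasp_force: 88.0
```

```bash
python3 - <<'E'
from h import *
plan([.4345,.2034,.0502],2.8576)
s=cam('scene');t=cam('top')
A=cv2.resize(s['color'][170:270,165:325],None,fx=3.5,fy=3.5,interpolation=2);B=cv2.resize(t['color'][120:260,200:290],None,fx=2.5,fy=2.5,interpolation=2)
A=A[:350];im=np.hstack([A,B[:350]]);cv2.imwrite('pics/st5.png',im[...,::-1]);print(im.shape)
# plate tilt from scene depth
P=cloud(s);hsv=cv2.cvtColor(s['color'],cv2.COLOR_RGB2HSV)
D=np.array([.9599,-.2802]);O=np.array([.5545,.1684])
for n,c in(('s',s),('t',t)):
    P=cloud(c);hsv=cv2.cvtColor(c['color'],cv2.COLOR_RGB2HSV);q=P[...,:2]-O;X=q@D;Y=q@np.array([.2802,.9599])
    m=(np.abs(X)<.05)&(np.abs(Y)<.045)&(P[...,2]>.03)&(P[...,2]<.09)&(hsv[...,2]>130)&(hsv[...,1]<50)
    A=np.c_[X[m],Y[m],np.ones(m.sum())];print(n,m.sum(),np.linalg.lstsq(A,P[m][:,2],rcond=None)[0],X[m].min(),X[m].max(),Y[m].min(),Y[m].max(),np.median(X[m]),np.median(Y[m]))
E
```

```text
shift [ 0.0005 -0.0017  0.0171] turn [-0.     -0.002   0.0002] at [0.4355 0.2049 0.0673] [-3.1416e+00 -2.0000e-03  2.8578e+00] F [ 0.3 -0.4 -2.7] t 7.2333
(350, 785, 3)
s 160 [0.00805686 0.0008061  0.04808953] -0.04199699997078195 0.018739769112887876 -0.02569649936595402 0.0284370979094302 -0.0013542176718735967 0.00712273846268493
t 213 [-0.00467915 -0.01143655  0.0473616 ] -0.03869112669664447 0.02097655361560783 -0.022319234410244363 0.033068405543618624 -0.0013370197692851781 0.00938903748490277
```

View pics/st5.png

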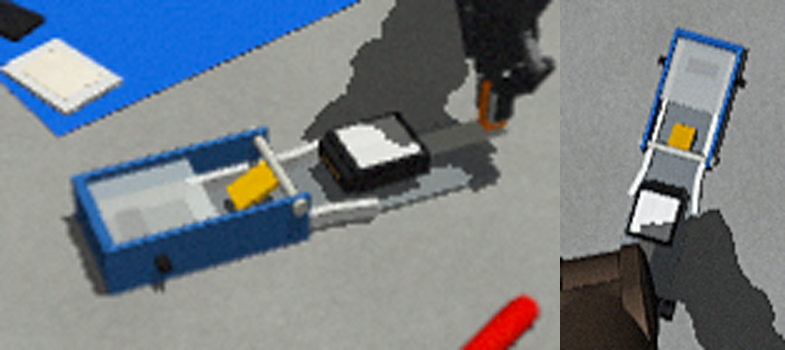

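The sled is level (tilt under 0.01) with its nose just before the taper, and the catch is down. I'll lower it by feel.

Emit:
servo_tool --pt "0 -0.0017 0.006 0 0 0 -1" --pt "0 -0.0017 0.01 0 0 0 -1" --pt "0 -0.0017 0.013 0 0 0 -1" --pt "0 -0.0017 0.015 0 0 0 -1" --pt "0 -0.0017 0.016 0 0 0 -1" --pt "0 -0.0017 0.0165 0 0 0 -1" --pt "0 -0.0017 0.0165 0 0 0 -1"

```text
clock: 7.92
tool_pos: [0.4343, 0.2036, 0.0504]
eef_rot: [-3.141, -0.003, 2.859]
wrist_force: [-1.9, 0.2, -0.4]
opening: 0.015
grasp_force: 88.6
```

```bash
python3 - <<'E'
from h import *
plan([.4345,.2034,.0502],2.8576)
print(bot.sense()['moment'])
D=np.array([.9599,-.2802]);O=np.array([.5545,.1684]);N=np.array([.2802,.9599])
for n in('top','scene'):
    c=cam(n);P=cloud(c);q=P[...,:2]-O;X=q@D;Y=q@N;Z=P[...,2]
    for lo,hi,z0,z1 in((-.035,.005,.024,.036),(.045,.06,.014,.026),(.015,.03,.014,.026)):
        m=(X>lo)&(X<hi)&(np.abs(Y)<.06)&(Z>z0)&(Z<z1);y=np.sort(Y[m])
        print(n,lo,hi,len(y),y[[2,-3]].round(4) if len(y)>9 else '',(y[y<0].mean(),y[y>0].mean()) if len(y) else '')
    v=c['color'].astype(int);m=(v.max(2)<70)&(np.abs(X)<.06)&(np.abs(Y)<.05)&(Z>.022)&(Z<.04)
    print(n,'dark',X[m].min(),X[m].max(),np.percentile(Y[m],[1,99]))
E
```

```text
shift [-0.0002 -0.0002  0.0002] turn [-0.0003 -0.0027  0.0011] at [0.4343 0.2036 0.0504] [-3.1413e+00 -2.7000e-03  2.8587e+00] F [-1.9  0.2 -0.4] t 7.9167
[-0.03298813  0.18116459 -0.05114435]
top -0.035 0.005 210 [-0.0289  0.0339] (np.float64(-0.014825984869158836), np.float64(0.017134361639921093))
top 0.045 0.06 21 [-0.0396  0.0409] (np.float64(-0.035497731649346574), np.float64(0.038377467636942185))
top 0.015 0.03 37 [-0.044   0.0472] (np.float64(-0.02860975711589002), np.float64(0.030376185517328357))
top dark -0.04775119755018697 0.03182748891480624 [-0.02911374  0.03453115]
scene -0.035 0.005 189 [-0.0304  0.0344] (np.float64(-0.014709808635634931), np.float64(0.01976490027407823))
scene 0.045 0.06 32 [-0.0398  0.042 ] (np.float64(-0.037022433063569955), np.float64(0.038454336812323874))
scene 0.015 0.03 51 [-0.0466  0.0483] (np.float64(-0.034116961447422024), np.float64(0.038518499873294455))
scene dark -0.046987437890820646 0.03484386722678646 [-0.03039225  0.03521852]
```

Emit:
servo_tool --pt "-0.004 -0.0006 0 0 0 -0.001 -1" --pt "-0.008 -0.0012 0 0 0 -0.001 -1" --pt "-0.013 -0.0012 0 0 0 -0.001 -1" --pt "-0.018 -0.0012 0 0 0 -0.001 -1" --pt "-0.023 -0.0012 0 0 0 -0.001 -1" --pt "-0.028 -0.0012 0 0 0 -0.001 -1" --pt "-0.033 -0.0012 0 0 0 -0.001 -1" --pt "-0.037 -0.0012 0 0 0 -0.001 -1" --pt "-0.04 -0.0012 0 0 0 -0.001 -1" --pt "-0.04 -0.0012 0 0 0 -0.001 -1"

```text
clock: 8.85
tool_pos: [0.4735, 0.1911, 0.0503]
eef_rot: [3.142, -0.001, 2.859]
wrist_force: [-0.7, -0.8, 2.8]
opening: 0.0148
grasp_force: 88.8
```

```bash
cat >> h.py <<'E'
def rep():
    D=np.array([.9599,-.2802]);O=np.array([.5545,.1684]);N=np.array([.2802,.9599])
    s=bot.sense();q=np.array(s['tool_pos'][:2])-O;f=np.array(s['wrist_force'])
    print('t',round(s['clock'],2),'tcp X',round(q@D*1000,1),'Y',round(q@N*1000,2),'z',round(s['tool_pos'][2]*1e3,1),'Fx',round(f[:2]@D,1),'Fy',round(f[:2]@N,1),'Fz',round(f[2],1),'M',np.round(s['moment'],2),'rot',np.round(s['eef_rot'],4),'open',round(s['opening'],4))
E
python3 -c "from h import *;rep()"
```

```text
t 8.85 tcp X -84.1 Y -0.94 z 50.3 Fx -0.5 Fy -1.0 Fz 2.8 M [-0.02 -0.02  0.02] rot [ 3.1416e+00 -1.5000e-03  2.8592e+00] open 0.0148
```

Emit:
servo_tool --pt "-0.004 0 -0.0003 0 0 0 -1" --pt "-0.008 0 -0.0003 0 0 0 -1" --pt "-0.012 0 -0.0003 0 0 0 -1" --pt "-0.016 0 -0.0003 0 0 0 -1" --pt "-0.02 0 -0.0003 0 0 0 -1" --pt "-0.024 0 -0.0003 0 0 0 -1" --pt "-0.028 0 -0.0003 0 0 0 -1" --pt "-0.032 0 -0.0003 0 0 0 -1" --pt "-0.036 0 -0.0003 0 0 0 -1" --pt "-0.04 0 -0.0003 0 0 0 -1"

```text
clock: 9.68
tool_pos: [0.5108, 0.1802, 0.0503]
eef_rot: [-3.141, -0.003, 2.86]
wrist_force: [-3.4, 1.2, 1.3]
opening: 0.0149
grasp_force: 88.7
```

```bash
python3 - <<'E'
from h import *
rep()
s=cam('scene');t=cam('top')
A=cv2.resize(s['color'][170:270,165:325],None,fx=3.5,fy=3.5,interpolation=2);B=cv2.resize(t['color'][120:260,200:290],None,fx=2.5,fy=2.5,interpolation=2)
cv2.imwrite('pics/st6.png',np.hstack([A,B])[...,::-1])
E
```

```text
t 9.68 tcp X -45.2 Y -0.93 z 50.3 Fx -3.6 Fy 0.2 Fz 1.3 M [0.18 0.54 0.04] rot [-3.1411 -0.0033  2.8599] open 0.0149
```

View pics/st6.png

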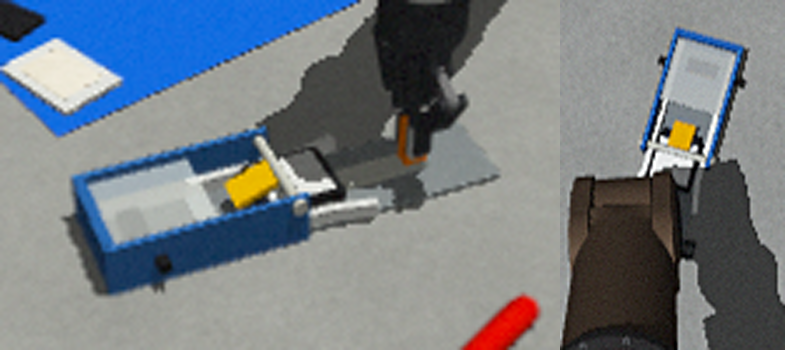

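The nose has entered under the pin and is at the catch. Side force is about 0, so I'll keep sliding.

Emit:
servo_tool --pt "-0.003 0 0 0 0 0 -1" --pt "-0.006 0 0 0 0 0 -1" --pt "-0.01 0 0 0 0 0 -1" --pt "-0.014 0 0 0 0 0 -1" --pt "-0.018 0 0 0 0 0 -1" --pt "-0.022 0 0 0 0 0 -1" --pt "-0.026 0 0 0 0 0 -1" --pt "-0.03 0 0 0 0 0 -1" --pt "-0.034 0 0 0 0 0 -1" --pt "-0.038 0 0 0 0 0 -1"

```text
clock: 10.62
tool_pos: [0.5478, 0.1695, 0.0504]
eef_rot: [-3.141, -0.002, 2.86]
wrist_force: [-2.8, 0.1, 1.4]
opening: 0.0149
grasp_force: 88.7
```

```bash
python3 -c "from h import *;rep()"
```

```text
t 10.62 tcp X -6.7 Y -0.8 z 50.4 Fx -2.7 Fy -0.6 Fz 1.4 M [ 0.13  0.39 -0.03] rot [-3.1414e+00 -2.5000e-03  2.8597e+00] open 0.0149
```

Emit:
servo_tool --pt "-0.004 0 0 0 0 0 -1" --pt "-0.008 0 0 0 0 0 -1" --pt "-0.012 0 0 0 0 0 -1" --pt "-0.016 0 0 0 0 0 -1" --pt "-0.02 0 0 0 0 0 -1" --pt "-0.024 0 0 0 0 0 -1" --pt "-0.028 0 0 0 0 0 -1" --pt "-0.032 0 0 0 0 0 -1" --pt "-0.035 0 0 0 0 0 -1" --pt "-0.035 0 0 0 0 0 -1"

```text
clock: 11.45
tool_pos: [0.5821, 0.1595, 0.0504]
eef_rot: [-3.142, -0.001, 2.859]
wrist_force: [-1.0, -0.0, 2.5]
opening: 0.0146
grasp_force: 88.8
```

```bash
python3 -c "from h import *;rep()"
```

```text
t 11.45 tcp X 29.0 Y -0.78 z 50.4 Fx -0.9 Fy -0.3 Fz 2.5 M [0.07 0.05 0.07] rot [-3.1415e+00 -1.2000e-03  2.8594e+00] open 0.0146
```

Emit:
servo_tool --pt "-0.001 0 0 0 0 0 -1" --pt "-0.002 0 0 0 0 0 -1" --pt "-0.003 0 0 0 0 0 -1" --pt "-0.004 0 0 0 0 0 -1" --pt "-0.005 0 0 0 0 0 -1" --pt "-0.006 0 0 0 0 0 -1" --pt "-0.007 0 0 0 0 0 -1"

```text
clock: 12.03
tool_pos: [0.5869, 0.1583, 0.0504]
eef_rot: [-3.141, -0.004, 2.86]
wrist_force: [-6.8, 2.1, 7.7]
opening: 0.0146
grasp_force: 89.6
```

```bash
python3 -c "from h import *;rep()"
```

```text
t 12.03 tcp X 34.0 Y -0.64 z 50.4 Fx -7.1 Fy 0.1 Fz 7.7 M [ 0.3   1.12 -0.08] rot [-3.1414 -0.004   2.86  ] open 0.0146
```

Emit:
servo_tool --pt "-0.001 0 0 0 0 0 -1" --pt "-0.002 0 0 0 0 0 -1" --pt "-0.003 0 0 0 0 0 -1"

```text
clock: 12.28
tool_pos: [0.5898, 0.1574, 0.0504]
eef_rot: [-3.141, -0.004, 2.86]
wrist_force: [-7.3, 1.9, 7.9]
opening: 0.0151
grasp_force: 89.6
```

```bash
python3 -c "from h import *;rep()"
```

```text
t 12.28 tcp X 37.0 Y -0.67 z 50.4 Fx -7.6 Fy -0.3 Fz 7.9 M [ 0.24  1.24 -0.09] rot [-3.1413 -0.004   2.8599] open 0.0151
```

Emit:
servo_tool --pt "-0.0005 0 0 0 0 0 -1" --pt "-0.001 0 0 0 0 0 -1" --pt "-0.001 0 0 0 0 0 -1"

```text
clock: 12.53
tool_pos: [0.5909, 0.1571, 0.0503]
eef_rot: [-3.141, -0.004, 2.86]
wrist_force: [-6.8, 0.6, 7.4]
opening: 0.0149
grasp_force: 89.6
```

```bash
python3 -c "from h import *;rep()"
```

```text
t 12.53 tcp X 38.1 Y -0.69 z 50.3 Fx -6.7 Fy -1.3 Fz 7.4 M [ 0.19  1.1  -0.04] rot [-3.1413 -0.0038  2.8598] open 0.0149
```

Emit:
servo_tool --pt "-0.0005 0 0 0 0 0 -1" --pt "-0.001 0 0 0 0 0 -1" --pt "-0.001 0 0 0 0 0 -1"

```text
clock: 12.78
tool_pos: [0.5919, 0.1568, 0.0504]
eef_rot: [-3.141, -0.004, 2.86]
wrist_force: [-6.8, 1.1, 7.9]
opening: 0.0146
grasp_force: 89.6
```

```bash
python3 -c "from h import *;rep()"
```

```text
t 12.78 tcp X 39.1 Y -0.68 z 50.4 Fx -6.9 Fy -0.8 Fz 7.9 M [ 0.22  1.1  -0.1 ] rot [-3.1413 -0.0037  2.8599] open 0.0146
```

```bash
cat >> h.py <<'E'
def yel():
    c=cam('scene');hsv=cv2.cvtColor(c['color'],cv2.COLOR_RGB2HSV);m=cv2.inRange(hsv,(18,120,60),(32,255,255));k=np.zeros_like(m);k[200:245,215:260]=m[200:245,215:260]
    P=cloud(c)[k>0];D=np.array([.9599,-.2802]);O=np.array([.5545,.1684]);X=(P[:,:2]-O)@D
    ys,xs=np.where(k);print('yellow n',len(P),'px',xs.mean().round(1),ys.mean().round(1),xs.min(),ys.min(),xs.max(),ys.max(),'fit z(X)',np.polyfit(X,P[:,2],1).round(3),'zmed',np.median(P[:,2]).round(4));return c
E
python3 - <<'E'
from h import *
import pickle
yel();import h
b=pickle.load(open('i.pkl','rb'))[1];h.cam=lambda n:b;h.yel()
E
```

```text
yellow n 129 px 236.2 221.3 228 215 244 227 fit z(X) [ 2.185 -0.193] zmed 0.0404
yellow n 124 px 236.8 222.8 230 216 244 229 fit z(X) [-0.499  0.085] zmed 0.0327
```

Emit:
servo_tool --pt "-0.0005 0 0 0 0 0 -1" --pt "-0.001 0 0 0 0 0 -1" --pt "-0.001 0 0 0 0 0 -1"

```text
clock: 13.08
tool_pos: [0.5928, 0.1565, 0.0504]
eef_rot: [-3.141, -0.004, 2.86]
wrist_force: [-7.0, 1.9, 6.8]
opening: 0.0145
grasp_force: 89.7
```

```bash
python3 -c "from h import *;rep();yel()"
```

```text
t 13.08 tcp X 40.1 Y -0.64 z 50.4 Fx -7.3 Fy -0.2 Fz 6.8 M [ 0.16  1.09 -0.09] rot [-3.1414 -0.0038  2.8599] open 0.0145
yellow n 129 px 236.2 221.3 228 215 244 227 fit z(X) [-0.099  0.05 ] zmed 0.0405
```

Still raised (y centre 221.3; down is 222.8 with median z 0.033). I'll take finer steps.

Emit:
servo_tool --pt "-0.0005 0 0 0 0 0 -1" --pt "-0.001 0 0 0 0 0 -1" --pt "-0.001 0 0 0 0 0 -1"

```text
clock: 13.38
tool_pos: [0.5938, 0.1563, 0.0504]
eef_rot: [-3.141, -0.004, 2.86]
wrist_force: [-6.8, 2.2, 7.5]
opening: 0.0144
grasp_force: 89.7
```

```bash
python3 -c "from h import *;rep();yel()"
```

```text
t 13.38 tcp X 41.1 Y -0.66 z 50.4 Fx -7.1 Fy 0.2 Fz 7.5 M [ 0.18  1.07 -0.04] rot [-3.1414 -0.0038  2.8599] open 0.0144
yellow n 130 px 236.2 221.3 228 215 244 227 fit z(X) [-0.143  0.055] zmed 0.0407
```

Emit:
servo_tool --pt "-0.0005 0 0 0 0 0 -1" --pt "-0.0007 0 0 0 0 0 -1" --pt "-0.0007 0 0 0 0 0 -1"

```text
clock: 13.68
tool_pos: [0.5939, 0.1562, 0.0503]
eef_rot: [-3.141, -0.005, 2.86]
wrist_force: [-8.9, 1.5, 10.2]
opening: 0.015
grasp_force: 89.9
```

```bash
python3 -c "from h import *;rep();yel()"
```

```text
t 13.68 tcp X 41.2 Y -0.65 z 50.3 Fx -8.9 Fy -1.1 Fz 10.2 M [ 0.3   1.48 -0.09] rot [-3.1413 -0.0049  2.8599] open 0.015
yellow n 129 px 236.2 221.3 228 215 244 227 fit z(X) [-0.108  0.051] zmed 0.0402
```

Emit:
servo_tool --pt "0 0 -0.0007 0 0 0 -1" --pt "-0.0005 0 -0.0007 0 0 0 -1" --pt "-0.0005 0 -0.0007 0 0 0 -1"

```text
clock: 13.98
tool_pos: [0.5951, 0.1558, 0.0506]
eef_rot: [-3.141, -0.003, 2.86]
wrist_force: [-5.3, 1.3, 0.5]
opening: 0.0146
grasp_force: 88.5
```

```bash
python3 -c "from h import *;rep();yel()"
```

```text
t 13.98 tcp X 42.5 Y -0.73 z 50.6 Fx -5.5 Fy -0.2 Fz 0.5 M [ 0.34  0.78 -0.03] rot [-3.141  -0.0035  2.8599] open 0.0146
yellow n 131 px 236.1 221.3 228 215 244 227 fit z(X) [ 1.986 -0.173] zmed 0.0404
```

Emit:
servo_tool --pt "-0.0003 0 0 0 0 0 -1" --pt "-0.0005 0 0 0 0 0 -1" --pt "-0.0005 0 0 0 0 0 -1"

```text
clock: 14.28
tool_pos: [0.596, 0.1555, 0.0507]
eef_rot: [-3.141, -0.003, 2.86]
wrist_force: [-3.9, 1.9, -0.7]
opening: 0.015
grasp_force: 88.5
```

```bash
python3 -c "from h import *;rep();yel()"
```

```text
t 14.28 tcp X 43.4 Y -0.74 z 50.7 Fx -4.3 Fy 0.7 Fz -0.7 M [0.34 0.82 0.01] rot [-3.1411e+00 -2.8000e-03  2.8598e+00] open 0.015
yellow n 131 px 236.1 221.3 228 215 244 227 fit z(X) [-0.137  0.054] zmed 0.0409
```

Emit:
servo_tool --pt "-0.0003 0 0 0 0 0 -1" --pt "-0.0006 0 0 0 0 0 -1" --pt "-0.0006 0 0 0 0 0 -1"

```text
clock: 14.58
tool_pos: [0.5967, 0.1553, 0.0509]
eef_rot: [-3.141, -0.003, 2.86]
wrist_force: [-3.2, 1.2, -0.9]
opening: 0.0146
grasp_force: 88.4
```

```bash
python3 -c "from h import *;rep();yel()"
```

```text
t 14.58 tcp X 44.2 Y -0.7 z 50.9 Fx -3.4 Fy 0.2 Fz -0.9 M [ 0.36  0.79 -0.  ] rot [-3.1413e+00 -2.5000e-03  2.8597e+00] open 0.0146
yellow n 131 px 236.1 221.3 228 215 244 227 fit z(X) [-0.142  0.055] zmed 0.0407
```

Emit:
servo_tool --pt "-0.0003 0 0 0 0 0 -1" --pt "-0.0006 0 0 0 0 0 -1" --pt "-0.0006 0 0 0 0 0 -1"

```text
clock: 14.88
tool_pos: [0.5973, 0.1551, 0.0509]
eef_rot: [-3.141, -0.003, 2.86]
wrist_force: [-4.0, 0.8, -0.9]
opening: 0.015
grasp_force: 88.4
```

```bash
python3 -c "from h import *;rep();yel()"
```

```text
t 14.88 tcp X 44.8 Y -0.76 z 50.9 Fx -4.0 Fy -0.3 Fz -0.9 M [ 0.33  0.87 -0.  ] rot [-3.1412e+00 -2.5000e-03  2.8596e+00] open 0.015
yellow n 132 px 236.1 221.3 228 215 244 228 fit z(X) [ 1.984 -0.173] zmed 0.0409
```

Emit:
servo_tool --pt "-0.0003 0 0 0 0 0 -1" --pt "-0.0006 0 0 0 0 0 -1" --pt "-0.0006 0 0 0 0 0 -1"

```text
clock: 15.18
tool_pos: [0.5978, 0.155, 0.0509]
eef_rot: [-3.141, -0.003, 2.86]
wrist_force: [-3.8, 0.9, -1.1]
opening: 0.0149
grasp_force: 88.4
```

```bash
python3 -c "from h import *;rep();yel()"
```

```text
t 15.18 tcp X 45.4 Y -0.75 z 50.9 Fx -3.9 Fy -0.2 Fz -1.1 M [ 0.26  0.85 -0.03] rot [-3.1412e+00 -2.5000e-03  2.8597e+00] open 0.0149
yellow n 131 px 236.1 221.3 228 215 244 227 fit z(X) [ 1.995 -0.173] zmed 0.0409
```

Emit:
servo_tool --pt "-0.0003 0 0 0 0 0 -1" --pt "-0.0006 0 0 0 0 0 -1" --pt "-0.0006 0 0 0 0 0 -1"

```text
clock: 15.48
tool_pos: [0.5984, 0.1548, 0.0509]
eef_rot: [-3.141, -0.002, 2.86]
wrist_force: [-5.0, 1.5, -1.5]
opening: 0.0147
grasp_force: 88.4
```

```bash
python3 -c "from h import *;rep();yel()"
```

```text
t 15.48 tcp X 46.0 Y -0.72 z 50.9 Fx -5.2 Fy -0.0 Fz -1.5 M [ 0.3   0.87 -0.02] rot [-3.1413e+00 -2.5000e-03  2.8597e+00] open 0.0147
yellow n 130 px 236.2 221.2 228 215 244 227 fit z(X) [ 2.004 -0.175] zmed 0.0405
```

Emit:
servo_tool --pt "-0.0003 0 0 0 0 0 -1" --pt "-0.0006 0 0 0 0 0 -1" --pt "-0.0006 0 0 0 0 0 -1"

```text
clock: 15.78
tool_pos: [0.599, 0.1547, 0.0509]
eef_rot: [-3.141, -0.002, 2.86]
wrist_force: [-5.1, 1.0, -1.5]
opening: 0.0147
grasp_force: 88.3
```

```bash
python3 -c "from h import *;rep();yel()"
```

```text
t 15.78 tcp X 46.6 Y -0.72 z 50.9 Fx -5.2 Fy -0.5 Fz -1.5 M [ 0.3   0.99 -0.07] rot [-3.1413e+00 -2.5000e-03  2.8597e+00] open 0.0147
yellow n 131 px 236.1 221.3 228 215 244 227 fit z(X) [ 1.993 -0.174] zmed 0.0405
```

Emit:
servo_tool --pt "-0.0003 0 0 0 0 0 -1" --pt "-0.0006 0 0 0 0 0 -1" --pt "-0.0006 0 0 0 0 0 -1"

```text
clock: 16.08
tool_pos: [0.5995, 0.1545, 0.0509]
eef_rot: [-3.141, -0.003, 2.86]
wrist_force: [-4.4, 1.7, -0.3]
opening: 0.015
grasp_force: 88.3
```

```bash
python3 -c "from h import *;rep();yel()"
```

```text
t 16.08 tcp X 47.1 Y -0.71 z 50.9 Fx -4.7 Fy 0.4 Fz -0.3 M [ 0.29  0.99 -0.03] rot [-3.1413e+00 -2.6000e-03  2.8596e+00] open 0.015
yellow n 131 px 236.1 221.3 228 215 244 228 fit z(X) [ 1.997 -0.174] zmed 0.0407
```

Emit:
servo_tool --pt "-0.0003 0 0 0 0 0 -1" --pt "-0.0006 0 0 0 0 0 -1" --pt "-0.0006 0 0 0 0 0 -1"

```text
clock: 16.38
tool_pos: [0.6001, 0.1544, 0.0509]
eef_rot: [-3.141, -0.003, 2.86]
wrist_force: [-5.2, 2.6, -1.1]
opening: 0.0147
grasp_force: 88.4
```

```bash
python3 -c "from h import *;rep();yel()"
```

```text
t 16.38 tcp X 47.7 Y -0.7 z 50.9 Fx -5.7 Fy 1.0 Fz -1.1 M [ 0.33  1.04 -0.05] rot [-3.1413e+00 -2.7000e-03  2.8597e+00] open 0.0147
yellow n 130 px 236.2 221.2 228 215 244 227 fit z(X) [-0.138  0.054] zmed 0.0407
```

Emit:
servo_tool --pt "-0.0003 0 0 0 0 0 -1" --pt "-0.0006 0 0 0 0 0 -1" --pt "-0.0006 0 0 0 0 0 -1"

```text
clock: 16.68
tool_pos: [0.6007, 0.1542, 0.0509]
eef_rot: [-3.141, -0.003, 2.86]
wrist_force: [-5.4, 1.3, -0.4]
opening: 0.0146
grasp_force: 88.4
```

```bash
python3 -c "from h import *;rep();yel()"
```

```text
t 16.68 tcp X 48.3 Y -0.7 z 50.9 Fx -5.6 Fy -0.3 Fz -0.4 M [ 0.3   1.04 -0.09] rot [-3.1413e+00 -2.6000e-03  2.8597e+00] open 0.0146
yellow n 125 px 236.9 222.7 230 216 244 229 fit z(X) [-0.455  0.081] zmed 0.0333
```

The catch has dropped: its pixels match the original down pose. I'll ease off gently so the tail settles on the catch, then open.

Emit:
servo_tool --pt "0.0005 0 0 0 0 0 -1" --pt "0.001 0 0 0 0 0 -1" --pt "0.0015 0 0 0 0 0 -1" --pt "0.002 0 0 0 0 0 -1" --pt "0.002 0 0 0 0 0 -1" --squeeze 30

```text
clock: 17.15
tool_pos: [0.5989, 0.1547, 0.051]
eef_rot: [-3.141, -0.002, 2.86]
wrist_force: [-3.3, 1.9, -0.2]
opening: 0.0147
grasp_force: 88.3
```

```bash
python3 - <<'E'
from h import *
rep();s=yel();save(s,'s9.png',(165,150,325,270),5)
E
```

```text
t 17.15 tcp X 46.5 Y -0.67 z 51.0 Fx -3.7 Fy 0.9 Fz -0.2 M [ 0.24  0.75 -0.08] rot [-3.1414e+00 -2.1000e-03  2.8597e+00] open 0.0147
yellow n 122 px 237.1 222.6 230 216 244 229 fit z(X) [ 2.064 -0.181] zmed 0.0337
```

View pics/s9.png

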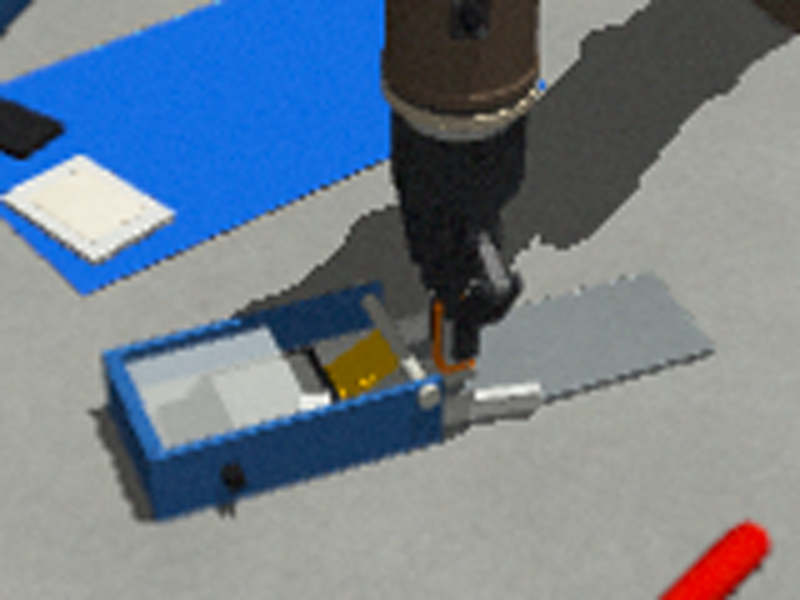

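The catch sits down behind the tray's tail at (362,365), and the sled is home under the hood. I'll release and retreat upward.

Emit:
servo_tool --pt "0 0 0 0 0 0 -0.5" --pt "0 0 0 0 0 0 -0.2" --pt "0 0 0 0 0 0 0.1" --pt "0 0 0 0 0 0 0.1" --pt "0 0 0 0 0 0 0.1" --pt "0 0 0 0 0 0 0.1" --pt "0 0 0 0 0 0 0.1"

```text
clock: 17.78
tool_pos: [0.5989, 0.1547, 0.051]
eef_rot: [-3.141, -0.002, 2.86]
wrist_force: [0.9, 0.8, 0.3]
opening: 0.0473
grasp_force: 0.0
```

```bash
python3 -c "from h import *;rep();yel()"
```

```text
t 17.78 tcp X 46.5 Y -0.7 z 51.0 Fx 0.6 Fy 1.0 Fz 0.3 M [-0.02 -0.03  0.09] rot [-3.1414e+00 -2.2000e-03  2.8596e+00] open 0.0473
yellow n 120 px 237.2 222.6 230 216 244 229 fit z(X) [-0.404  0.076] zmed 0.0336
```

Emit:
servo_tool --pt "0 0 -0.01 0 0 0 0.1" --pt "0 0 -0.03 0 0 0 0.1" --pt "0 0 -0.06 0 0 0 0.1" --pt "0.01 0 -0.09 0 0 0 0.1" --pt "0.03 0 -0.12 0 0 0 0.1" --pt "0.05 0 -0.15 0 0 0 0.1" --pt "0.08 0 -0.18 0 0 0 0.1" --pt "0.1 0 -0.2 0 0 0 0.1" --pt "0.1 0 -0.2 0 0 0 0.1" --pt "0.1 0 -0.2 0 0 0 0.1"

```text
clock: 18.67
tool_pos: [0.5031, 0.1833, 0.2531]
eef_rot: [3.139, -0.001, 2.861]
wrist_force: [-0.1, 0.3, -0.9]
opening: 0.0469
grasp_force: 0.0
```

```bash
python3 - <<'E'
from h import *
rep();yel();s=cam('scene');P=cloud(s);hsv=cv2.cvtColor(s['color'],cv2.COLOR_RGB2HSV)
m=(cv2.inRange(hsv,(3,150,60),(16,255,255))>0)&(P[...,2]>.02)&(P[...,2]<.07)
D=np.array([.9599,-.2802]);O=np.array([.5545,.1684]);X=(P[m][:,:2]-O)@D;k=np.abs(X)<.1;print('grip X',np.median(X[k]),P[m][k][:,2].max(),k.sum())
E
```

```text
t 18.67 tcp X -53.5 Y -0.13 z 253.1 Fx -0.2 Fy 0.3 Fz -0.9 M [ 0.02 -0.02 -0.01] rot [ 3.1387e+00 -7.0000e-04  2.8614e+00] open 0.0469
yellow n 120 px 237.2 222.5 230 209 258 229 fit z(X) [ 1.976 -0.17 ] zmed 0.0336
grip X 0.04481137353773957 0.06258967491564449 121
```

```bash
python3 -c "
from bench import bot
print(bot.job_done())"
```

```text
the job is handed in; nothing more can be done
None
```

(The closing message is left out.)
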